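Lock the chaff box cover with its quarter-turn fastener

ROBOT

A 7-joint arm with a two-finger parallel gripper is mounted at the origin on the work surface. World frame = base frame: x ahead of the robot, y to its left, z up, the work surface at z = 0. Lengths are in m, angles in rad, forces in N, time in s.
With the tool pointing down it reaches from about 0.425 to 0.95 m from the base axis. Payload 16.7 kg.
Tool frame: the origin (TCP) lies on the centre line of the jaws, within the pads' length; the fingertips stand 8 mm ahead of it and the grasp point (between the pads) lies 11 mm behind it (manip.tip_extent is the distance from the TCP to the fingertips, in m); z points along the fingers, y is the line along which they close (so a half turn about z gives the same grasp; the last joint's range is limited). The gripper opens to 94 mm and grips with 3 to 60 N. Pads are 16 mm wide; open, the fingers measure 119 mm over their backs; the gripper's body (75 mm by 177 mm) begins 78 mm behind the grasp point.
Start: joints at [-1.278, 0.426, 0.074, 1.606, -0.034, 1.111, -0.067], TCP at [0.289, 0.61, 0.213] pointing down, gripper open.
Joint ranges: [-2.85, 2.85], [-0.5, 2.14], [-1.23, 1.37], [0.21, 2.46], [-1.02, 4.16], [0.16, 2.05], [-2.73, 2.73]. Speed limits (rad/s): [1.89, 1.89, 2.39, 2.39, 3.01, 3.01, 3.01].

INTERFACE

Orientations are given as a 3x3 rotation matrix whose columns are the frame's x, y, z axes.
In Python, from rig import manip gives the robot as it stands.
- The arm moves only by the tool move_arm, never from a script. Its argument "targets" is a list of rows, each a list of 6 numbers: the shift along the tool's x, y, z scaled (see below), then the turn, a rotation vector about the tool's x, y, z scaled (see below). A call has 1 to 20 rows; each row shifts and turns the commanded pose from where the row before left it, along the tool's axes as they then stand; what a row does not reach is not made up. The controller multiplies each number of a shift by 120 mm and each number of a turn by pi rad. A row lasts 1/8 s, in which the tool goes at most 62.5 mm and 10.7 degrees, less where a joint would pass 70% of its speed; a pose out of reach is approached as far as the arm can. A call with a number of a shift or a turn outside -1 to 1 is refused whole. A call with a gripper value outside its range is refused whole. "gripper" is the closure, from -1 (fully open) to 1 (shut), set as the call begins (left out, the last holds). The fingers move at their own pace and stop on an object; "squeeze" is the grip in N (left out, the last holds). Time passes only in rows, so rows that do not move let the fingers close. It gives the time, the measured TCP pose, the force, the opening and the grip force at its end, in the units of the state.
- manip.get_state(): the state, without advancing time (a new reading comes with each control period).
- manip.read_camera(name): name is "side" or "top" or "wrist"; returns the picture (480x640x3 uint8, blue, green, red); there is no depth.
- manip.calibration(name): a dict with "fx", "fy", "cx", "cy" (pixels), "camera_from_world" (4x4, takes a point from world to camera coordinates); the wrist camera has in their place "T_tool_cam" (4x4, takes a point from camera to tool coordinates, whose origin is the TCP and whose axes are the flange's). Camera axes: x right, y down, z forward; pixel columns grow to the right and rows downward; lengths in m; the calibration is good to about 2 mm. A picture is of the moment at which its call begins: read the wrist's pose just before it. calibration takes no time and is no camera call.
- manip.hand_in(): hands the job in; it is judged then, once.
The state is a dict: "time": time; "joints": joint angles; "joint_vel": joint speeds; "effort": joint torques, N m; "eef_pos": TCP position; "ee_rot": TCP orientation; "wrist_force": force on the tool from outside, world axes, zero at the start; "torque": the same for the moment, N m; "finger_gap": opening from 0.0 (shut) to 1.0 (fully open); "grip_force": force on a finger pad.
Only numpy, scipy, OpenCV 4.12 (cv2) and the standard library are available. Lean on these libraries where they do the work, as an engineer would, in place of code of your own. Each camera call takes 0.05 s, during which the arm holds its last target. There are 200 camera calls.

TASK

The cover of the roaster's chaff box needs locking. Take the large wing-handled fastener from the bench, line its foot up with the long slot in the cover and lower it in until its flange sits flat on the cover, then turn it a quarter turn so that the foot lies crosswise beneath the cover, and let go of it. Leave the small wing-handled fastener and the round-knobbed one standing where they are.

Things in the scene. Friction and masses are not known exactly. Their poses are not given: they have to be found in the camera images.
- key_grip (a point): Large wing-handled fastener, loose, upright on its foot on the bench, 76 mm tall, 0.2 kg. Upward: steel foot 60 (x) x 20 x 10 high; shank 16 dia x 16; steel flange disc 60 dia x 6; grey wing 50 (x) x 14 (y) x 44 high. Point: wing's centre, 54 above the foot's underside, 22 above the flange's top, 28 above its underside. x: along wing and foot alike (half turns equal), z up.
- slot (a point): Long slot, 78 (x) by 38 mm (y), through the 8 mm aluminium cover of the chaff box (grey, 180 x 200 mm, 90 high, fixed, yaw varies). Point: the slot's centre in the cover's upper face; z up. Hollow below: once the flange is down the foot turns freely either way under the cover. Seated, the wing's centre is 28 mm above this point. The cover's 35 mm round hole is only a sight port.
- small_key_grip (a point): Bystander: the small wing-handled fastener, standing upright on the bench, 62 mm tall, flange 40 mm in diameter, wing 28 x 10 x 30 mm high. This point is its wing's centre, 47 mm above its underside. Too small for the slot; to be left standing.
- knob_plug_grip (a point): Bystander: a plug with a round grey knob (36 mm diameter, 36 mm high) in place of a wing, flange 60 mm in diameter, standing upright on the bench, 68 mm tall. This point is the knob's centre, 50 mm above its underside. To be left standing.
Mind the look-alikes: they are no part of the job. What is shaped like the part that bears key_grip but blue or turquoise is not meant.

How it is judged:
On the way:
1. the large wing-handled fastener is down in the slot, foot along the slot and flange on the cover (horizontal distance between key_grip and slot below 0.014 m and z of key_grip in the frame of slot below 0.034 m and angle between key_grip's own z axis and vertical below 0.12 rad and angle between the x axis of key_grip and the x axis of slot, either way round below 0.5 rad), for 0.1 s.
At the end, for the whole second after the job is handed in: The large wing-handled fastener is seated in the long slot (centre within 14 mm of the slot's, flange on the cover to within 6 mm, upright within 7 degrees), turned so that its foot lies crosswise to the slot within 20 degrees, and it is released and stays so (horizontal distance between key_grip and slot below 0.014 m and z of key_grip in the frame of slot between 0.022 and 0.034 m and angle between key_grip's own z axis and vertical below 0.12 rad and angle between the x axis of key_grip and the y axis of slot, either way round below 0.35 rad); the robot touches nothing.
It fails at once if the small wing-handled fastener or the round-knobbed one is shifted by more than 40 mm or knocked over (distance of any of small_key_grip, knob_plug_grip from where it was at the start of the episode above 0.04 m or angle between any of small_key_grip, knob_plug_grip's own z axis and vertical above 0.5 rad).
It also fails if it takes over 38 s, if anything falls off the work surface, if the arm or the gripper's body presses on something with over 40 N, if the wrist force passes 120 N, or if a joint passes its speed limit or range.

## Working session

There is one attempt and no reset: what is moved stays moved. The work goes in short steps, Python scripts to look and compute and a tool call to move; the robot and the scene stay as the last step left them, time stands still between calls to the robot, and variables do not carry over. Pictures are saved under pics/ and viewed, at most 10 in all, crops included, and the job is handed in when it is done.

Besides the shell and the picture viewer there is one more tool, called after ">>>" by a JSON object that holds its "method" and its "body", one argument or row to a line. move_arm: Moves the arm, as the interface text tells. Shifts and turns lie within -1 to 1; 1 stands for 120 mm of shift or pi rad of turn. Its arguments: {"type":"object","properties":{"targets":{"type":"array","items":{"type":"array","items":{"type":"number"}}},"gripper":{"type":"number"},"squeeze":{"type":"number"}},"required":["targets"]}

```bash
mkdir -p pics; ls
cat > h.py <<'E'
import numpy as np, cv2
from rig import manip
def proj_ray(name,u,v,st=None):
    c=manip.calibration(name)
    d=np.array([(u-c['cx'])/c['fx'],(v-c['cy'])/c['fy'],1.])
    if name=='wrist':
        T=np.eye(4);T[:3,:3]=np.array(st['ee_rot']);T[:3,3]=st['eef_pos']
        W=T@np.array(c['T_tool_cam'])
    else: W=np.linalg.inv(np.array(c['camera_from_world']))
    return W[:3,3],W[:3,:3]@d
def at_z(name,u,v,z,st=None):
    o,d=proj_ray(name,u,v,st); return o+d*(z-o[2])/d[2]
E
python3 - <<'E'
from h import *
s=manip.get_state();print({k:np.round(v,3).tolist() for k,v in s.items()})
a=manip.read_camera('top');b=manip.read_camera('side')
cv2.imwrite('pics/top0.png',a);cv2.imwrite('pics/side0.png',b)
for n in('top','side','wrist'):print(n,manip.calibration(n))
E
```

```text
pics
{'time': 0.0, 'joints': [-1.278, 0.427, 0.074, 1.607, -0.034, 1.111, -0.067], 'joint_vel': [0.0, -0.001, -0.002, -0.001, -0.001, -0.001, -0.001], 'effort': [0.002, -93.582, 3.668, -45.417, -0.049, 0.02, 0.0], 'eef_pos': [0.289, 0.61, 0.213], 'ee_rot': [[-0.904, 0.428, -0.0], [0.428, 0.904, -0.001], [-0.0, -0.001, -1.0]], 'wrist_force': [-0.435, 0.116, 0.586], 'torque': [-0.01, 0.026, 0.034], 'grip_force': 0.0, 'finger_gap': 0.997}
top {'fx': 501.0384528609448, 'fy': 501.0384528609448, 'cx': 316.4727779232692, 'cy': 233.1034468492317, 'camera_from_world': array([[ 0.00901555, -0.99985995,  0.01409932,  0.10494977],
       [-0.99500092, -0.01037236, -0.0993256 ,  0.4998802 ],
       [ 0.09945793, -0.01313336, -0.99495509,  0.84065601],
       [ 0.        ,  0.        ,  0.        ,  1.        ]])}
side {'fx': 473.7428662558216, 'fy': 473.7428662558216, 'cx': 322.2646020174156, 'cy': 239.0831792317341, 'camera_from_world': array([[ 0.97280999, -0.23142104,  0.0092211 , -0.48131171],
       [-0.17217865, -0.74925796, -0.6395053 ,  0.19946648],
       [ 0.15490396,  0.62052946, -0.76873139,  0.69635037],
       [ 0.        ,  0.        ,  0.        ,  1.        ]])}
wrist {'fx': 334.61335600656076, 'fy': 334.61335600656076, 'cx': 322.37242156485013, 'cy': 241.1608026432192, 'T_tool_cam': array([[ 7.59268079e-05, -9.66196495e-01, -2.57806762e-01,
         7.40043159e-02],
       [ 9.99999913e-01,  1.78919433e-04, -3.76035628e-04,
        -4.50814222e-04],
       [ 4.09450946e-04, -2.57806711e-01,  9.66196425e-01,
        -1.71513360e-01],
       [ 0.00000000e+00,  0.00000000e+00,  0.00000000e+00,
         1.00000000e+00]])}
```

View pics/top0.png

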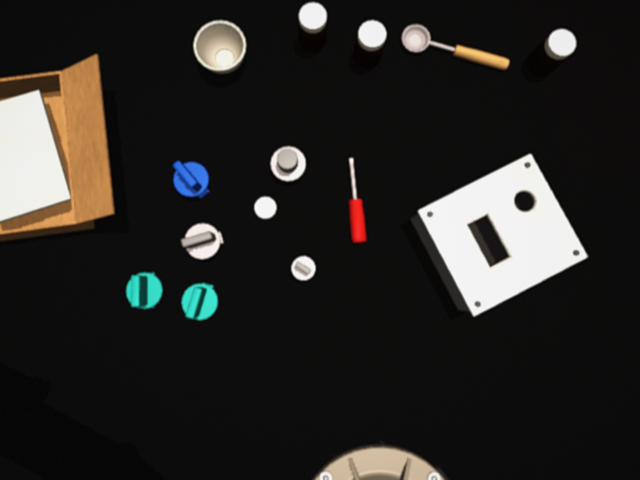

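View pics/side0.png

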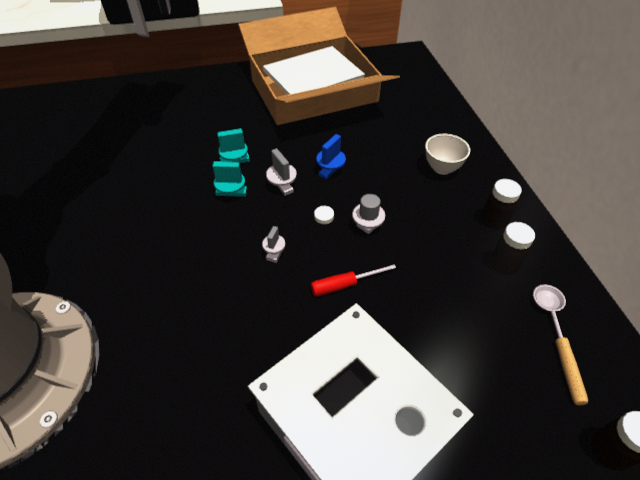

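Candidates in the top view are grey wing, large (202,240); grey wing, small (303,267); round knob (288,162); blue (190,178); turquoise (144,290) and (200,301). The large grey one at (202,240) fits by its colour, its flange as wide as the knob's, and its wing. I'll confirm it and measure it in one crop.

Run:
```python
from h import *
a=cv2.imread('pics/top0.png')
k=cv2.resize(a[205:275,165:335],None,fx=4,fy=4,interpolation=cv2.INTER_CUBIC)
l=cv2.resize(a[145:325,405:595],None,fx=3,fy=3,interpolation=cv2.INTER_CUBIC)
w=np.zeros((280+10+0,680,3),np.uint8)
cv2.imwrite('pics/crop1.png',cv2.copyMakeBorder(k,0,0,0,0,cv2.BORDER_CONSTANT))
# slot: dark blob inside cover
g=cv2.cvtColor(a,cv2.COLOR_BGR2GRAY)
m=((g<110).astype(np.uint8))
n,lab,st,ce=cv2.connectedComponentsWithStats(m)
i=lab[240,488];print(st[i])
r=cv2.minAreaRect(np.argwhere(lab==i)[:,::-1].astype(np.float32));b=cv2.boxPoints(r);print(r)
P=np.array([at_z('top',u,v,.09) for u,v in b]);print(P.round(4),P.mean(0),[np.linalg.norm(P[j]-P[j-1]) for j in range(4)])
for j in range(2):
    e=P[j+1]-P[j];print('edge',np.linalg.norm(e),np.degrees(np.arctan2(e[1],e[0])))
print('key rough',at_z('top',200,240,.06),'flange',at_z('top',202,240,.03))
print('cover corners',[at_z('top',*p,.09).round(3) for p in((531,154),(588,256),(475,316),(418,210))])
```

```text
[ 468  215   41   51 1030]
((488.2459411621094, 240.2630157470703), (47.56719970703125, 21.85624122619629), 62.44719314575195)
[[ 0.5091 -0.1315  0.09  ]
 [ 0.5258 -0.1631  0.09  ]
 [ 0.4583 -0.1967  0.09  ]
 [ 0.4419 -0.1652  0.09  ]] [ 0.48375243 -0.16413432  0.09      ] [np.float64(0.07519332075651727), np.float64(0.03577288841134426), np.float64(0.0753923743568272), np.float64(0.035490909208641654)]
edge 0.03577288841134426 -62.166164360181035
edge 0.0753923743568272 -153.55160591205225
key rough [0.48184298 0.3019444  0.06      ] flange [0.48438877 0.30511986 0.03      ]
cover corners [array([ 0.625, -0.238,  0.09 ]), array([ 0.46 , -0.324,  0.09 ]), array([ 0.364, -0.14 ,  0.09 ]), array([ 0.531, -0.052,  0.09 ])]
```

View pics/crop1.png

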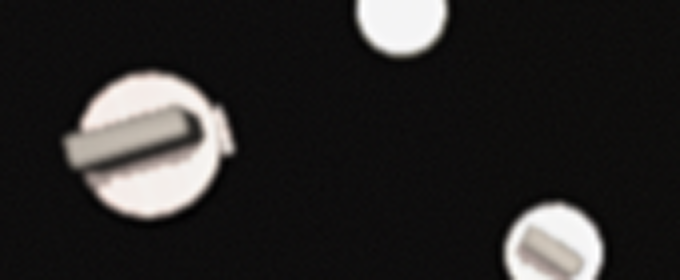

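The crop shows the large grey wing, its top face centred at crop (127,137), i.e. pixel (196.8,239.2), on a wide flange centred at (202.5,241). The foot sticks out at the right end, along the wing. The wing at bottom right is the small fastener and the white disc is a cap, so the target is confirmed.

```bash
cat >> h.py <<'E'
def plan(p,yaw):
    "total shift (tool axes, /120mm) before turning, then tool-z turn (/pi) to bring tool x to yaw deg (+ tilt fix)"
    from scipy.spatial.transform import Rotation as R
    s=manip.get_state();M=np.array(s['ee_rot'])
    sh=M.T@(np.array(p)-s['eef_pos'])/.12
    y=np.radians(yaw);c,n=np.cos(y),np.sin(y)
    G=np.array([[c,n,0],[n,-c,0],[0,0,-1.]])
    print('t',round(s['time'],2),'shift',sh.round(3),'turn',(R.from_matrix(M.T@G).as_rotvec()/np.pi).round(3))
E
python3 - <<'E'
from h import *
a=at_z('top',196.8,239.2,.076);b=at_z('top',202.5,241.2,.032)
print(a,b)
e0=at_z('top',165+66/4,205+152/4,.076);e1=at_z('top',165+187/4,205+120/4,.076);d=e1-e0
print(np.linalg.norm(d),np.degrees(np.arctan2(d[1],d[0])))
p=(a+b)/2;p[2]=.17;plan(p,104.8)
E
```

```text
[0.48174705 0.30362801 0.076     ] [0.48218075 0.30377617 0.032     ]
0.05009875569156267 -74.41288266254294
t 0.1 shift [-2.544 -1.614  0.359] turn [-0.     0.     0.277]
```

>>> {"method": "move_arm", "body": {
  "targets": [
    [-0.318,-0.202,0.045,0,0,0],
    [-0.318,-0.202,0.045,0,0,0],
    [-0.318,-0.202,0.045,0,0,0],
    [-0.318,-0.202,0.045,0,0,0],
    [-0.318,-0.202,0.045,0,0,0],
    [-0.318,-0.202,0.045,0,0,0],
    [-0.318,-0.202,0.045,0,0,0],
    [-0.318,-0.202,0.045,0,0,0],
    [0,0,0,0,0,0.046],
    [0,0,0,0,0,0.046],
    [0,0,0,0,0,0.046],
    [0,0,0,0,0,0.046],
    [0,0,0,0,0,0.046],
    [0,0,0,0,0,0.044],
    [0,0,0,0,0,0],
    [0,0,0,0,0,0]
  ],
  "gripper": -0.2,
  "squeeze": 30
}}

```text
time: 2.1
eef_pos: [0.4818, 0.3038, 0.1702]
ee_rot: [[-0.267, 0.964, -0.0], [0.964, 0.267, -0.0], [-0.0, -0.0, -1.0]]
wrist_force: [-0.6, -0.3, -0.5]
finger_gap: 0.598
grip_force: 0.0
```

Run:
```python
from h import *
s=manip.get_state();a=manip.read_camera('wrist');cv2.imwrite('pics/w1.png',a)
print({k:np.round(s[k],3).tolist() for k in('time','joints','eef_pos','ee_rot','finger_gap')})
import json;json.dump({'eef_pos':list(map(float,s['eef_pos'])),'ee_rot':np.array(s['ee_rot']).tolist()},open('w1.json','w'))
plan([.482,.3037,.047],105.6)
c=manip.calibration('wrist');T=np.eye(4);T[:3,:3]=s['ee_rot'];T[:3,3]=s['eef_pos'];V=np.linalg.inv(T@c['T_tool_cam'])
for dx in(-.025,.025):
  y=np.radians(105.6);q=V@np.array([.482+dx*np.cos(y),.3037+dx*np.sin(y),.076,1]);print('wing end expected',c['fx']*q[0]/q[2]+c['cx'],c['fy']*q[1]/q[2]+c['cy'])
```

```text
{'time': 2.1, 'joints': [-0.962, 0.31, 0.35, 1.906, -0.129, 0.947, -0.282], 'eef_pos': [0.482, 0.304, 0.17], 'ee_rot': [[-0.267, 0.964, -0.0], [0.964, 0.267, -0.0], [-0.0, -0.0, -1.0]], 'finger_gap': 0.598}
t 2.15 shift [-1.000e-03  1.000e-03  1.026e+00] turn [-0.     0.    -0.001]
wing end expected 322.2970888594363 273.3590084181842
wing end expected 322.1863258695027 214.89459464149925
```

View pics/w1.png

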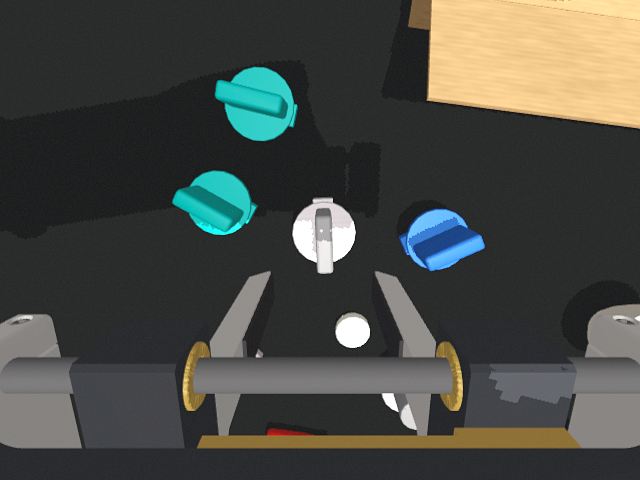

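The wrist view shows the grey wing from (323,208) to (325,272), against a predicted (322,215)–(322,273). It lies centrally between the fingers with clearance to both neighbours, so I'll descend and grip.

>>> {"method": "move_arm", "body": {
  "targets": [
    [0,0,0.2,0,0,0],
    [0,0,0.25,0,0,0],
    [0,0,0.25,0,0,0],
    [0,0,0.2,0,0,0],
    [0,0,0.126,0,0,0],
    [0,0,0,0,0,0],
    [0,0,0,0,0,0]
  ]
}}

```text
time: 3.02
eef_pos: [0.4824, 0.3041, 0.0479]
ee_rot: [[-0.264, 0.964, 0.001], [0.964, 0.264, 0.001], [0.0, 0.001, -1.0]]
wrist_force: [-1.0, -0.9, 0.8]
finger_gap: 0.599
grip_force: 0.0
```

>>> {"method": "move_arm", "body": {
  "targets": [
    [0,0,0,0,0,0],
    [0,0,0,0,0,0],
    [0,0,0,0,0,0],
    [0,0,0,0,0,0],
    [0,0,0,0,0,0],
    [0,0,0,0,0,0]
  ],
  "gripper": 1,
  "squeeze": 30
}}

```text
time: 3.78
eef_pos: [0.482, 0.3038, 0.0472]
ee_rot: [[-0.264, 0.965, -0.0], [0.965, 0.264, 0.0], [0.0, 0.0, -1.0]]
wrist_force: [-0.2, 0.1, 1.2]
finger_gap: 0.148
grip_force: 30.0
```

>>> {"method": "move_arm", "body": {
  "targets": [
    [0,0,-0.2,0,0,0],
    [0,0,-0.3,0,0,0],
    [0,0,-0.3,0,0,0],
    [0,0,-0.3,0,0,0],
    [0,0,-0.3,0,0,0],
    [0,0,-0.1,0,0,0],
    [0,0,0,0,0,0]
  ]
}}

```text
time: 4.65
eef_pos: [0.4819, 0.3039, 0.227]
ee_rot: [[-0.264, 0.964, 0.0], [0.964, 0.264, 0.0], [0.0, 0.0, -1.0]]
wrist_force: [-0.0, 0.3, -1.8]
finger_gap: 0.149
grip_force: 30.0
```

Run:
```python
from h import *
plan([.4838,-.1641,.225],26.4)
print(np.round(manip.get_state()['joints'],2))
```

```text
t 4.65 shift [-3.766 -1.015  0.015] turn [ 0.    -0.     0.438]
[-0.98  0.25  0.37  1.85 -0.1   1.06 -0.31]
```

>>> {"method": "move_arm", "body": {
  "targets": [
    [-0.314,-0.085,0,0,0,0],
    [-0.314,-0.085,0,0,0,0],
    [-0.314,-0.085,0,0,0,0],
    [-0.314,-0.085,0,0,0,0],
    [-0.314,-0.085,0,0,0,0],
    [-0.314,-0.085,0,0,0,0],
    [-0.314,-0.085,0,0,0,0],
    [-0.314,-0.085,0,0,0,0],
    [-0.314,-0.085,0,0,0,0],
    [-0.314,-0.085,0,0,0,0],
    [-0.314,-0.085,0,0,0,0],
    [-0.312,-0.08,0,0,0,0]
  ]
}}

```text
time: 6.15
eef_pos: [0.4829, -0.1653, 0.2257]
ee_rot: [[-0.264, 0.964, -0.002], [0.964, 0.264, -0.0], [0.0, -0.002, -1.0]]
wrist_force: [-0.1, 1.6, -1.3]
finger_gap: 0.149
grip_force: 30.0
```

>>> {"method": "move_arm", "body": {
  "targets": [
    [0,0,0,0,0,0.044],
    [0,0,0,0,0,0.044],
    [0,0,0,0,0,0.044],
    [0,0,0,0,0,0.044],
    [0,0,0,0,0,0.044],
    [0,0,0,0,0,0.044],
    [0,0,0,0,0,0.044],
    [0,0,0,0,0,0.044],
    [0,0,0,0,0,0.044],
    [0,0,0,0,0,0.042],
    [0,0,0,0,0,0],
    [0,0,0,0,0,0]
  ]
}}

```text
time: 7.65
eef_pos: [0.4834, -0.1641, 0.2265]
ee_rot: [[0.894, 0.449, -0.001], [0.449, -0.894, -0.0], [-0.001, -0.0, -1.0]]
wrist_force: [-0.4, 1.0, -1.8]
finger_gap: 0.145
grip_force: 30.0
```

Run:
```python
from h import *
plan([.4838,-.1641,.225],26.4)
print(np.round(manip.get_state()['joints'],2))
cv2.imwrite('pics/w2.png',manip.read_camera('wrist'))
```

```text
t 7.65 shift [0.003 0.001 0.013] turn [-0.     0.     0.001]
[-0.6   0.19  0.92  1.99 -0.17  1.04 -0.71]
```

View pics/w2.png

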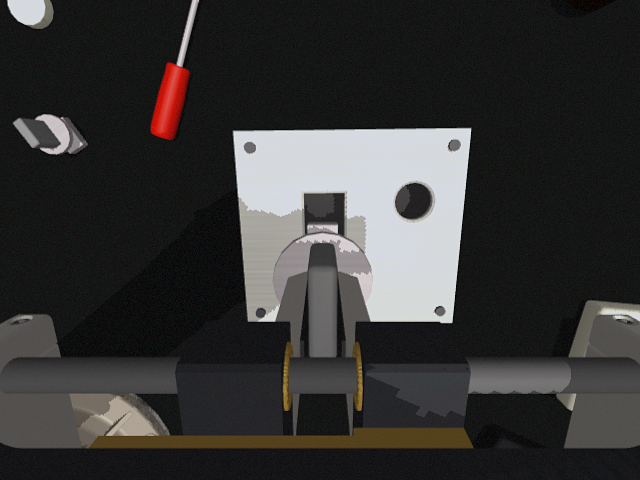

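The wrist view shows the slot's far end at row 192, columns 303–346, aligned with the held wing. The cover's corners are at (235,131), (470,128), (453,323) and (247,322). I'll use these to check the slot's position and yaw.

Run:
```python
from h import *
s=manip.get_state()
g=lambda u,v:at_z('wrist',u,v,.09,s)
C=[g(*p) for p in((234.5,131),(471,128),(453,323),(247,322))]
print(np.round(C,4), [np.linalg.norm(C[i]-C[i-1]) for i in range(4)])
M=np.array(s['ee_rot'])
for a,b in((0,1),(3,2),(3,0),(2,1)):
    d=M.T@(C[b]-C[a]);print('edge yaw in tool deg',np.degrees(np.arctan2(d[1],d[0])))
l,r=g(303.5,193),g(346,193);m=(l+r)/2
print('slot far end mid, tool frame',M.T@(m-s['eef_pos']),np.linalg.norm(r-l))
```

```text
[[ 0.5321 -0.0548  0.09  ]
 [ 0.627  -0.2387  0.09  ]
 [ 0.4597 -0.3264  0.09  ]
 [ 0.3665 -0.138   0.09  ]] [np.float64(0.18530375649022574), np.float64(0.20692702569181307), np.float64(0.1889457003008212), np.float64(0.2101910443139974)]
edge yaw in tool deg 89.3052325498112
edge yaw in tool deg 90.30040361031196
edge yaw in tool deg -0.04226889149746384
edge yaw in tool deg -1.0350270231002021
slot far end mid, tool frame [0.03839672 0.00318638 0.1366805 ] 0.03901963336655789
```

>>> {"method": "move_arm", "body": {
  "targets": [
    [0,0.012,0.2,0,0,0],
    [0,0,0.2,0,0,0],
    [0,0,0.15,0,0,0],
    [0,0,0.1,0,0,0],
    [0,0,0.1,0,0,0],
    [0,0,0.08,0,0,0],
    [0,0,0,0,0,0],
    [0,0,0,0,0,0]
  ]
}}

```text
time: 8.7
eef_pos: [0.4846, -0.1656, 0.1279]
ee_rot: [[0.895, 0.446, 0.0], [0.446, -0.895, -0.0], [0.0, 0.0, -1.0]]
wrist_force: [0.4, 0.1, -0.8]
finger_gap: 0.148
grip_force: 30.0
```

>>> {"method": "move_arm", "body": {
  "targets": [
    [0,0,0.02,0,0,0],
    [0,0,0.02,0,0,0],
    [0,0,0.02,0,0,0],
    [0,0,0,0,0,0],
    [0,0,0,0,0,0]
  ]
}}

```text
time: 9.32
eef_pos: [0.4844, -0.1655, 0.1204]
ee_rot: [[0.895, 0.446, -0.0], [0.446, -0.895, -0.0], [-0.0, 0.0, -1.0]]
wrist_force: [-0.0, -0.1, -1.6]
finger_gap: 0.147
grip_force: 30.0
```

>>> {"method": "move_arm", "body": {
  "targets": [
    [0,0,0.02,0,0,0],
    [0,0,0.02,0,0,0],
    [0,0,0.02,0,0,0],
    [0,0,0,0,0,0],
    [0,0,0,0,0,0]
  ]
}}

```text
time: 9.95
eef_pos: [0.4844, -0.1656, 0.1132]
ee_rot: [[0.895, 0.446, -0.0], [0.446, -0.895, -0.0], [-0.0, 0.0, -1.0]]
wrist_force: [-0.3, 0.9, -1.3]
finger_gap: 0.15
grip_force: 30.0
```

>>> {"method": "move_arm", "body": {
  "targets": [
    [0,0,0.01,0,0,0],
    [0,0,0.01,0,0,0],
    [0,0,0,0,0,0],
    [0,0,0,0,0,0]
  ]
}}

```text
time: 10.45
eef_pos: [0.4845, -0.1655, 0.1111]
ee_rot: [[0.895, 0.446, 0.0], [0.446, -0.895, 0.0], [0.0, -0.0, -1.0]]
wrist_force: [-3.1, 1.2, 10.3]
finger_gap: 0.148
grip_force: 30.0
```

Contact came at TCP z 0.111 with about 10 N, exactly the seated height. Next is the quarter turn.

>>> {"method": "move_arm", "body": {
  "targets": [
    [0,0,0,0,0,-0.04],
    [0,0,0,0,0,-0.046],
    [0,0,0,0,0,-0.046],
    [0,0,0,0,0,-0.046],
    [0,0,0,0,0,-0.046],
    [0,0,0,0,0,-0.046],
    [0,0,0,0,0,-0.046],
    [0,0,0,0,0,-0.046],
    [0,0,0,0,0,-0.046],
    [0,0,0,0,0,-0.046],
    [0,0,0,0,0,-0.046],
    [0,0,0,0,0,0],
    [0,0,0,0,0,0],
    [0,0,0,0,0,0]
  ]
}}

```text
time: 12.2
eef_pos: [0.4848, -0.1658, 0.1111]
ee_rot: [[-0.442, 0.897, 0.001], [0.897, 0.442, -0.0], [-0.001, 0.001, -1.0]]
wrist_force: [-0.9, -0.3, 6.4]
finger_gap: 0.149
grip_force: 30.0
```

Run:
```python
from h import *
plan([.4845,-.1655,.1111],116.4)
s=manip.get_state();print(np.round(s['joints'],2),s['torque'])
```

```text
t 12.2 shift [ 0.003 -0.001  0.   ] turn [ 0.     0.    -0.001]
[-0.15  0.31  0.43  2.08 -0.18  0.79  0.84] [-0.42231328  0.2578808   0.07694824]
```

>>> {"method": "move_arm", "body": {
  "targets": [
    [0,0,0,0,0,0],
    [0,0,0,0,0,0],
    [0,0,0,0,0,0],
    [0,0,0,0,0,0],
    [0,0,0,0,0,0]
  ],
  "gripper": -0.2
}}

```text
time: 12.82
eef_pos: [0.4844, -0.1655, 0.1107]
ee_rot: [[-0.445, 0.895, -0.0], [0.895, 0.445, -0.0], [0.0, -0.0, -1.0]]
wrist_force: [0.6, 0.2, -0.8]
finger_gap: 0.598
grip_force: 0.0
```

>>> {"method": "move_arm", "body": {
  "targets": [
    [0,0,-0.1,0,0,0],
    [0,0,-0.2,0,0,0],
    [0,0,-0.3,0,0,0],
    [0,0,-0.3,0,0,0],
    [0,0,-0.2,0,0,0],
    [0,0,0,0,0,0],
    [0,0,0,0,0,0]
  ]
}}

```text
time: 13.7
eef_pos: [0.4841, -0.1654, 0.2426]
ee_rot: [[-0.446, 0.895, -0.0], [0.895, 0.446, 0.0], [0.0, -0.0, -1.0]]
wrist_force: [-0.6, 0.5, -0.5]
finger_gap: 0.6
grip_force: 0.0
```

Run:
```python
from h import *
cv2.imwrite('pics/w3.png',manip.read_camera('wrist'))
```

```text
(no output)
```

View pics/w3.png

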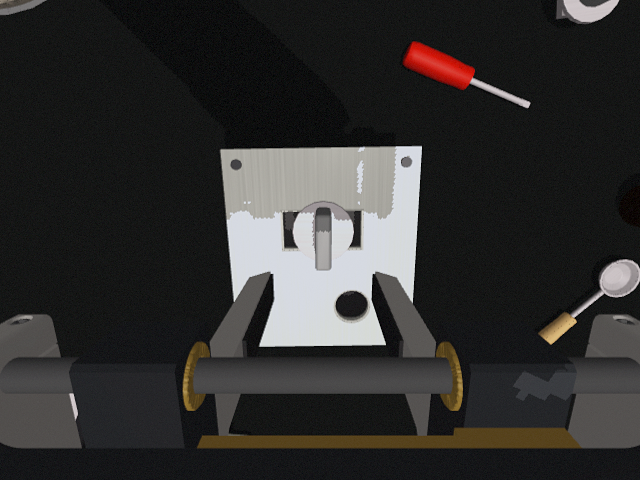

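The wrist view shows the fastener upright, with its flange centred at (323,231) on the slot (columns 283–362, rows 211–249). The wing is crosswise to the slot and the gripper is clear.

```bash
python3 -c "
from rig import manip
print(manip.hand_in())"
```

```text
the job is handed in; nothing more can be done
None
```

The large wing-handled fastener is seated in the long slot with its flange on the cover, turned crosswise and released, and I handed the job in at about 14 s; the hand-in returned no verdict.

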